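# Slide the sample tube home in the tube reader

### The job

At this outdoor testing table, take the red-capped sample tube from the white tray and lay it at the open end of the reader's V-groove, flat foot towards the blue arch and still short of the arch. Then push it along the groove, through under the arch, until its foot meets the yellow end stop, keep it lightly but definitely pressed there for about half a second, and leave it touching; the stop is only held by friction and its setting must not be shifted, and do not press hard on the reader. Leave the blue-capped tube, the cassettes and the dropper bottle where they are.

Things in the scene. Friction and masses are not known exactly. Their poses are not given: they have to be found in the camera images.
- red_tube_center (a point): Centre (half-way along, on the axis) of the red-capped sample tube: closed rigid cylinder, 18 mm diameter, 110 mm long, 30 to 65 g. x axis runs along the tube from cap (red, 30 mm long, same diameter) to flat foot; it may be rolled about x. It starts level in a cradle of the tray, axis 32 mm above the table.
- red_tube_foot (a point): Centre of the red-capped tube's flat foot, 55 mm along +x from red_tube_center; same axes.
- reader: Tube reader, fixed; origin at the centre of the underside of its white base plate (250 x 96 x 10 mm). A straight level 90-degree V-groove runs along its x axis at y = 0, x pointing from the open loading end to the end stop. A tube lying in it has its axis 48 mm above the table; the groove's walls end 3 mm below that axis. The tube slides with under 1.5 N.
- groove_load (a point): Point on the fixed reader at its x = -67 mm, y = 0, 48 mm above the table, axes as the reader's: where the tube's centre should be when first laid in. The groove has two lengths, reader x = -118 to -95 mm and -45 to +100 mm; the 50 mm gap between them, under the middle of the tube, is free for fingers down to the base plate.
- arch (a point): Centre of the top of the blue arch of the fixed reader, 83 mm above the table. The arch spans the groove at reader x = 3 to 27 mm and is 78 mm wide; its opening is 56 mm wide and reaches 69 mm above the table. Axes as the reader's.
- tray: White kit tray, fixed, 150 x 180 mm, rim 12 mm high, floor 6 mm above the table; origin at the centre of its underside. Two tube cradles along its x axis, at y = -42 and +42 mm, the red-capped tube in either, foot to +x. Each has two rests 14 mm wide at x = -40 and +40 mm; the 66 mm between them are free for fingers.
- blue_tube_center (a point): Centre of the blue-capped sample tube (same size and axes as the red one), in the other cradle; leave it there.
- cassette0_center (a point): Centre of a white test cassette lying flat, 70 x 22 x 6 mm; leave alone.
- cassette1_center (a point): Centre of a second white test cassette lying flat, 70 x 22 x 6 mm; leave alone.
- dropper_center (a point): Centre of a small clear dropper bottle standing upright, 26 mm in diameter, 55 mm tall; leave alone.
- stop_zone (a point): Point on the fixed reader at its x = 50 mm, 48 mm above the table, middle of the end stop's setting range. The yellow end stop's flat face (looking to -x, 30 mm wide, 45.5 to 67.5 mm above the table) is set within 15 mm either way of it along the groove; this setting (stop_face in the rules) is not measured. Friction holds it: it slides away if pushed with about 10 N.
Mind the look-alikes: they are no part of the job. Leave any black or brown look-alike of the part that bears red_tube_center alone.

How it is judged:
By the outcome, as a careful person would: the job done as asked, in the order asked, and still so for the second after the job is handed in, with the robot touching nothing.
It also fails if it takes over 64 s, if anything falls off the work surface, if the arm or the gripper's body presses on something with over 40 N, if the wrist force passes 120 N, or if a joint passes its speed limit or range.

### The arm

A 6-joint arm with a two-finger parallel gripper is mounted at the origin on the work surface. World frame = base frame: x ahead of the robot, y to its left, z up, the work surface at z = 0. Lengths are in m, angles in rad, forces in N, time in s.
With the tool pointing down it reaches from about 0.4 to 0.925 m from the base axis. Payload 3.4 kg.
Tool frame: the origin (TCP) lies on the centre line of the jaws, within the pads' length; the fingertips stand env.tips_ahead ahead of it and the grasp point (between the pads) lies 3 mm ahead of it (env.tips_ahead is the distance from the TCP to the fingertips, in m); z points along the fingers, x is the direction in which the jaws open and shut, and the axes are right-handed (so a half turn about z gives the same grasp; the last joint's range is limited). The gripper opens to 85 mm and grips with 20 to 120 N. Pads are 22 mm wide; open, the fingers measure 114 mm over their backs; the gripper's body (76 mm by 85 mm) begins 54 mm behind the grasp point. The pads swing forward as they close: fully open they stand 13 mm farther back than shut.
Start: joints at [-1.258, 0.307, 1.506, -0, 1.328, -0.073], TCP at [0.216, -0.533, 0.253] pointing down, gripper open.
Joint ranges: [-3.12, 3.12], [-1.05, 2.28], [0.14, 2.33], [-1.42, 4.57], [0.1, 2.73], [-2.68, 2.68]. Speed limits (rad/s): [2.57, 2.57, 3.14, 3.14, 3.14, 3.14].

### API

Orientations are given as a unit quaternion [w, x, y, z].
In Python, from station import env, eyes gives the robot as it stands. The module is installed in compiled form; this text tells all that it offers.
- The arm moves only by the tool step_arm, never from a script. Its argument "plan" is a list of rows, each a list of 6 numbers: the shift along the tool's x, y, z in cm, then the turn, a rotation vector about the tool's x, y, z in rad. A call has 1 to 5 rows; each row is the pose to reach, as a shift and turn from the pose measured when the call began, along the tool's axes at that moment; what a row does not reach only later rows make up. A row lasts 1/10 s, in which the tool goes at most 50 mm and 8.59 degrees, less where a joint would pass 70% of its speed; a pose out of reach is approached as far as the arm can. A call with a gripper value outside its range is refused whole. "claw" is the gripper command: -1 is shut, 1 is fully open, values between are in proportion, set as the call begins (left out, the last holds). The fingers move at their own pace and stop on an object; "squeeze" is the grip in N (left out, the last holds). Time passes only in rows, so rows that repeat a pose let the fingers close. It gives the time, the measured TCP pose, the force and the opening at its end, in the units of the state.
- env.sense(): the state, without advancing time (a new reading comes with each control period).
- eyes.snapshot(name): name is "scene" or "top" or "wrist"; returns the picture (400x640x3 uint8, blue, green, red); there is no depth.
- eyes.calibration(name): a dict with "K" (3x3 intrinsics, pixels), "camera_from_world" (4x4, takes a point from world to camera coordinates). Camera axes: x right, y up, looking along -z (the intrinsics and any distortion apply to the point x, -y, -z); pixel columns grow to the right and rows downward; lengths in m; the calibration is good to about 2 mm. The wrist camera is an equidistant fisheye: a pixel r from the principal point sees the ray r / f radians off the axis. A picture is of the moment at which its call begins: read the wrist's pose just before it. calibration takes no time and is no camera call; for the wrist camera it gives the pose at the moment of the call.
- env.sign_off(): hands the job in, once; it reports no verdict.
The state is a dict: "t": time; "joint_pos": joint angles; "qd": joint speeds; "tau": joint torques, N m; "eef_pos": TCP position; "eef_rot": TCP orientation; "contact_force": force on the tool from outside, world axes, zero at the start; "torque": the same for the moment, N m; "opening": finger opening in m.
Only numpy, scipy, OpenCV 4.12 (cv2) and the standard library are available. Lean on these libraries where they do the work, as an engineer would, in place of code of your own. Each camera call takes 0.05 s, during which the arm holds its last target.

## Working session

There is one attempt and no reset: what is moved stays moved. The work goes in short steps, Python scripts to look and compute and a tool call to move; the robot and the scene stay as the last step left them, time stands still between calls to the robot, and variables do not carry over. Pictures are saved under pics/ and viewed, and the job is handed in when it is done.

Besides the shell and the picture viewer there is one more tool, called after "Call:" in YAML: its name, and indented under it one key for each argument. step_arm: Moves the arm, as the interface text tells. Its arguments: {"type":"object","properties":{"plan":{"type":"array"},"claw":{"type":"number"},"squeeze":{"type":"number"}},"required":["plan"]}

```bash
mkdir -p pics
python3 - <<'E'
from station import env, eyes
import cv2
s=env.sense();print(s,env.tips_ahead)
for n in ["scene","top","wrist"]:
    im=eyes.snapshot(n);cv2.imwrite(f"pics/{n}0.png",im);c=eyes.calibration(n);print(n,{k:(v.round(4).tolist() if hasattr(v,'round') else v) for k,v in c.items()})
E
```

```text
{'t': 0.0, 'joint_pos': array([-1.25849983e+00,  3.07585459e-01,  1.50767983e+00,  1.16749843e-05,
        1.32840537e+00, -7.34866137e-02]), 'qd': array([-3.09567721e-05, -2.97748801e-04, -1.05512949e-03, -1.02823739e-03,
       -1.67130919e-03, -1.32703767e-03]), 'tau': array([ 9.57900920e-04, -4.57548058e+01, -2.51913947e+01,  3.27052987e-05,
        1.33026182e-02, -9.05495625e-07]), 'eef_pos': array([ 0.21614921, -0.53211703,  0.25237144]), 'eef_rot': array([-6.46391683e-04,  8.29542257e-01, -5.58442982e-01, -8.13470049e-04]), 'contact_force': array([ 0.06548977,  0.20665388, -0.11130406]), 'torque': array([0.03164556, 0.01057032, 0.00764069]), 'opening': 0.08535641823837967} 0.022
scene {'K': [[516.7895, 0.0, 317.3716], [0.0, 516.7895, 194.6433], [0.0, 0.0, 1.0]], 'camera_from_world': [[-0.1557, 0.9877, -0.0144, 0.0089], [-0.7681, -0.1119, 0.6305, 0.356], [0.6211, 0.1093, 0.7761, -1.4904], [0.0, 0.0, 0.0, 1.0]]}
top {'K': [[379.311, 0.0, 323.2438], [0.0, 379.311, 204.5988], [0.0, 0.0, 1.0]], 'camera_from_world': [[0.0399, -0.9992, -0.0047, 0.0747], [0.9776, 0.0381, 0.2068, -0.5468], [-0.2065, -0.0129, 0.9784, -0.7658], [0.0, 0.0, 0.0, 1.0]]}
wrist {'K': [[309.7069, 0.0, 320.2271], [0.0, 309.7069, 203.1591], [0.0, 0.0, 1.0]], 'camera_from_world': [[0.3777, -0.9259, -0.001, -0.5743], [0.8856, 0.3615, -0.2916, 0.04], [0.2704, 0.1092, 0.9565, -0.379], [0.0, 0.0, 0.0, 1.0]]}
```

View pics/scene0.png

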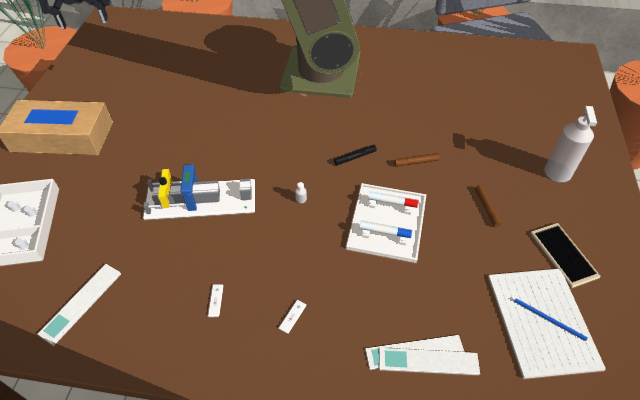

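View pics/top0.png

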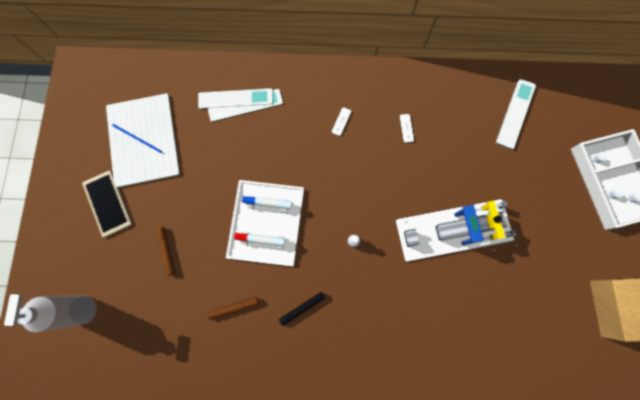

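View pics/wrist0.png

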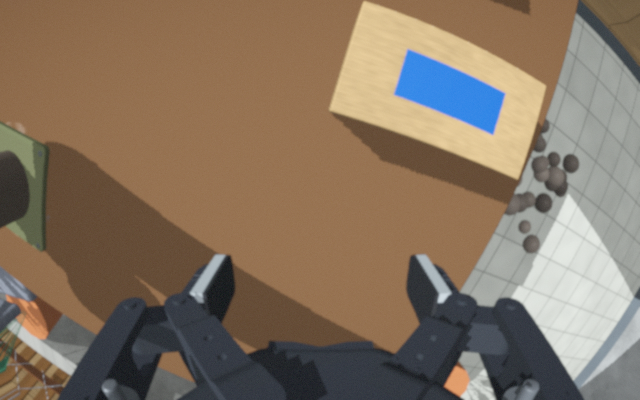

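Run:
```python
import cv2
t=cv2.imread("pics/top0.png");s=cv2.imread("pics/scene0.png")
cv2.imwrite("pics/c1.png",cv2.resize(t[170:280,215:315],None,fx=5.4,fy=5.4,interpolation=cv2.INTER_CUBIC))
cv2.imwrite("pics/c2.png",cv2.resize(t[190:270,385:525],None,fx=5.5,fy=5.5,interpolation=cv2.INTER_CUBIC))
cv2.imwrite("pics/c3.png",cv2.resize(s[155:225,135:265],None,fx=6,fy=6,interpolation=cv2.INTER_CUBIC))
cv2.imwrite("pics/c4.png",cv2.resize(s[175:270,335:435],None,fx=6,fy=6,interpolation=cv2.INTER_CUBIC))
```

```text
(no output)
```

View pics/c1.png

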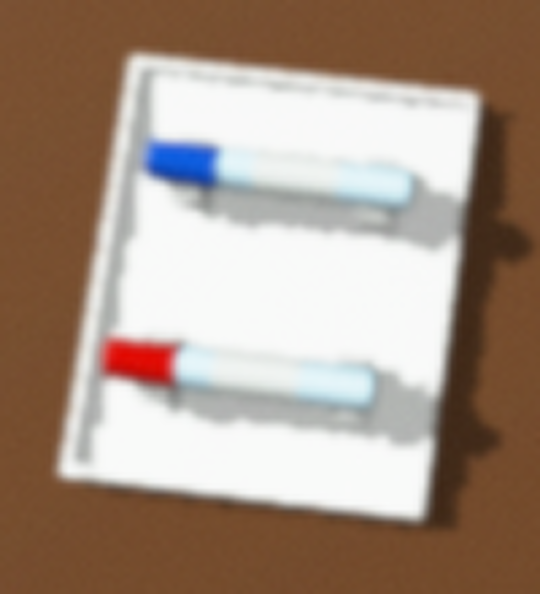

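View pics/c2.png

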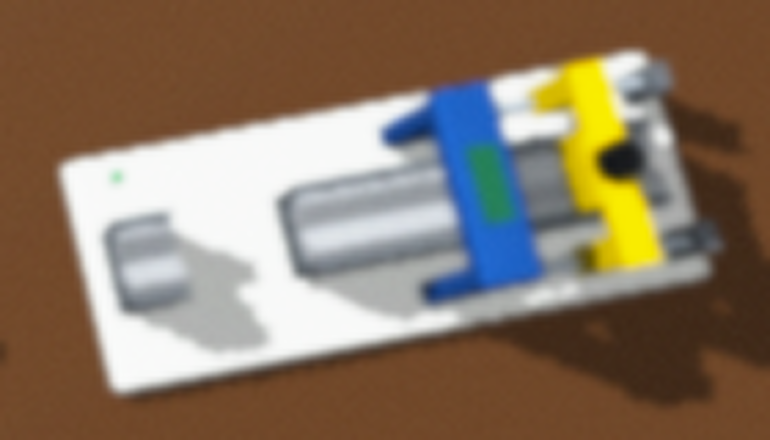

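View pics/c3.png

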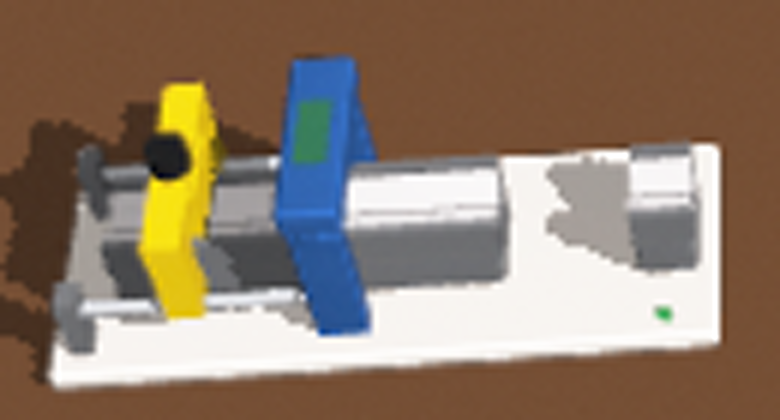

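View pics/c4.png

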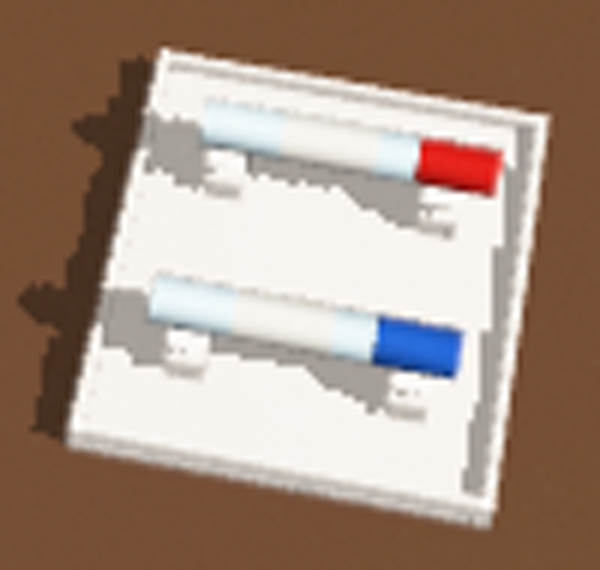

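```bash
cat > h.py <<'E'
import numpy as np, cv2
from scipy.optimize import least_squares
from scipy.spatial.transform import Rotation as R
def proj(cal,P):
    K=np.array(cal["K"]);T=np.array(cal["camera_from_world"]);P=np.atleast_2d(P)
    c=P@T[:3,:3].T+T[:3,3]; c=c*[1,-1,-1]
    p=c@K.T; return p[:,:2]/p[:,2:]
def fit(obs,x0):
    # obs: list of (cal, pts local Nx3, pix Nx2)
    def w(p,L):
        c,s=np.cos(p[2]),np.sin(p[2]);L=np.array(L,float)
        return np.c_[p[0]+c*L[:,0]-s*L[:,1],p[1]+s*L[:,0]+c*L[:,1],L[:,2]]
    f=lambda p:np.concatenate([(proj(c,w(p,L))-np.array(u)).ravel() for c,L,u in obs])
    r=least_squares(f,x0,loss='soft_l1');return r.x,r.fun.reshape(-1,2)
def crop(pts,off,s): return (np.array(pts,float)+.5)/s-.5+np.array(off)
E
python3 - <<'E'
from h import *
from station import eyes
ct,cs=eyes.calibration("top"),eyes.calibration("scene")
tr=np.array([[-75,90,12],[75,90,12],[75,-90,12],[-75,-90,12]])/1e3
a=(ct,tr,crop([(130,55),(482,92),(428,522),(60,475)],(215,170),5.4))
# scene: tray y- side (red) is near robot=top; x+ (foot) left
b=(cs,tr[[2,3,0,1]],crop([(162,48),(550,115),(490,512),(68,438)],(335,175),6))
for n,o in (("both",[a,b]),("top",[a]),("scene",[b])):
    p,r=fit(o,[.5,.1,-1.6]);print("tray",n,p.round(4),r.round(1).tolist())
tb=np.array([[-55,0,32],[55,0,32]])/1e3
a=(ct,tb,crop([(104,358),(376,385)],(215,170),5.4));b=(cs,tb,crop([(501,170),(205,121)],(335,175),6))
for n,o in (("both",[a,b]),("top",[a]),("scene",[b])):
    p,r=fit(o,[.5,.1,-1.6]);print("tube",n,p.round(4),r.round(1).tolist())
B=np.array([[-125,48,10],[125,48,10],[125,-48,10],[-125,-48,10]])/1e3
A=np.array([[3,39,83],[27,39,83],[27,-39,83],[3,-39,83]])/1e3
a=(ct,np.r_[B,A],crop([(62,163),(640,52),(712,270),(115,393),(432,92),(490,82),(542,275),(482,288)],(385,190),5.5))
b=(cs,np.r_[B[[3,0,1]],A[[2,3,0,1]]],crop([(720,145),(720,340),(54,377),(293,58),(355,58),(345,218),(277,215)],(135,155),6))
for n,o in (("both",[a,b]),("top",[a]),("scene",[b])):
    p,r=fit(o,[.5,-.3,-1.4]);print("reader",n,p.round(4),r.round(1).tolist())
E
```

```text
tray both [ 0.5092  0.2273 -1.6489] [[0.4, -0.2], [-0.9, 0.2], [-1.4, -1.3], [0.1, -0.6], [-0.5, 0.1], [-0.6, -0.1], [0.3, -0.7], [-0.2, -1.9]]
tray top [ 0.5082  0.2262 -1.6452] [[0.6, 0.3], [-0.6, 0.5], [-0.7, -1.0], [0.7, -0.0]]
tray scene [ 0.5108  0.228  -1.6517] [[-0.2, 0.6], [-0.2, 0.5], [0.5, -0.0], [-0.1, -1.4]]
tube both [ 0.4674  0.2354 -1.6335] [[0.1, -0.1], [-0.7, 0.0], [-0.2, -0.1], [-0.3, 0.1]]
tube top [ 0.4674  0.2347 -1.6298] [[0.4, 0.1], [-0.4, -0.0]]
tube scene [ 0.4674  0.236  -1.6388] [[-0.0, -0.0], [0.0, 0.0]]
reader both [ 0.5085 -0.2012 -1.3395] [[-0.5, -0.3], [0.4, -0.6], [-0.5, 0.6], [-0.3, -0.4], [-1.0, -0.7], [-0.4, -1.0], [0.4, 0.3], [0.0, 0.2], [0.3, -0.9], [0.2, -1.3], [-0.9, 0.2], [-0.2, -0.3], [0.3, -1.0], [-0.8, -0.9], [-0.7, 0.3]]
reader top [ 0.508  -0.2017 -1.337 ] [[-0.3, 0.0], [0.5, -0.5], [-0.3, 0.7], [0.0, -0.0], [-0.7, -0.4], [-0.2, -0.8], [0.7, 0.5], [0.3, 0.4]]
reader scene [ 0.5098 -0.2001 -1.347 ] [[0.7, -0.1], [0.4, -0.4], [-0.8, 0.4], [0.2, 0.1], [0.7, -0.5], [-0.6, -0.4], [-0.6, 0.8]]
```

```bash
cat >> h.py <<'E'
def goto(pos,jaw):
    """world TCP pos, jaw(tool x) heading, tool down -> row"""
    from station import env
    s=env.sense();q=s["eef_rot"];Rc=R.from_quat([q[1],q[2],q[3],q[0]])
    c,sn=np.cos(jaw),np.sin(jaw)
    Rt=R.from_matrix(np.array([[c,sn,0],[sn,-c,0],[0,0,-1]]))
    d=Rc.inv().apply(np.array(pos)-s["eef_pos"])*100
    rv=(Rc.inv()*Rt).as_rotvec()
    print("t",round(s["t"],2),"row",d.round(2).tolist(),rv.round(4).tolist(),"pos",s["eef_pos"].round(4),"F",s["contact_force"].round(2),"op",round(s["opening"],4))
E
python3 -c "
from h import *
goto([.5,-.15,.22],-.35)
goto([.467,.235,.2],-.064)"
```

```text
t 0.15 row [-24.73, -40.68, 3.3] [-0.0008, 0.0015, -0.835] pos [ 0.2162 -0.5323  0.2526] F [0.97 0.33 0.08] op 0.0854
t 0.15 row [-61.64, -52.11, 5.36] [-0.001, 0.0014, -1.121] pos [ 0.2162 -0.5323  0.2526] F [0.97 0.33 0.08] op 0.0854
```

Call:
step_arm:
  plan:
    - [-24.7,-40.7,3.3,0,0,-0.83]
    - [-24.7,-40.7,3.3,0,0,-0.83]
    - [-24.7,-40.7,3.3,0,0,-0.83]
    - [-24.7,-40.7,3.3,0,0,-0.83]
    - [-24.7,-40.7,3.3,0,0,-0.83]
  claw: 0.06
  squeeze: 25

```text
t: 0.65
eef_pos: [0.3656, -0.3308, 0.2356]
eef_rot: [-0.001, 0.977, -0.213, -0.0]
contact_force: [1.3, -0.3, 1.1]
opening: 0.0454
```

```bash
python3 -c "
from h import *
goto([.5,-.15,.22],-.35)
goto([.467,.235,.2],-.064)"
```

```text
t 0.65 row [4.69, -22.03, 1.58] [-0.0013, 0.001, -0.0795] pos [ 0.3656 -0.3308  0.2356] F [ 1.31 -0.26  1.11] op 0.0454
t 0.65 row [-14.34, -55.66, 3.65] [-0.0015, 0.0008, -0.3655] pos [ 0.3656 -0.3308  0.2356] F [ 1.31 -0.26  1.11] op 0.0454
```

Call:
step_arm:
  plan:
    - [-14.3,-55.7,3.6,0,0,-0.366]
    - [-14.3,-55.7,3.6,0,0,-0.366]
    - [-14.3,-55.7,3.6,0,0,-0.366]
    - [-14.3,-55.7,3.6,0,0,-0.366]
    - [-14.3,-55.7,3.6,0,0,-0.366]

```text
t: 1.15
eef_pos: [0.4092, -0.085, 0.2205]
eef_rot: [-0.001, 0.999, -0.032, -0.0]
contact_force: [0.9, 0.1, -0.0]
opening: 0.0453
```

```bash
python3 -c "
from h import *
goto([.467,.235,.2],-.064)"
```

```text
t 1.15 row [3.72, -32.3, 2.1] [-0.0016, 0.0002, 0.0001] pos [ 0.4092 -0.085   0.2205] F [ 0.87  0.12 -0.01] op 0.0453
```

Call:
step_arm:
  plan:
    - [3.7,-32.3,2.1,0,0,0]
    - [3.7,-32.3,2.1,0,0,0]
    - [3.7,-32.3,2.1,0,0,0]
    - [3.7,-32.3,2.1,0,0,0]
    - [3.7,-32.3,2.1,0,0,0]

```text
t: 1.65
eef_pos: [0.453, 0.1608, 0.2047]
eef_rot: [-0.001, 0.999, -0.032, -0.0]
contact_force: [1.1, -0.3, 0.2]
opening: 0.0454
```

Call:
step_arm:
  plan:
    - [0.3,-7.3,0.5,0,0,0]
    - [0.3,-7.3,0.5,0,0,0]
    - [0.3,-7.3,0.5,0,0,0]

```text
t: 1.95
eef_pos: [0.4608, 0.2369, 0.1993]
eef_rot: [-0.001, 1.0, -0.03, 0.0]
contact_force: [0.7, -0.3, 0.2]
opening: 0.0454
```

```bash
python3 -c "
from h import *
from station import eyes
goto([.467,.235,.2],-.064)
cal=eyes.calibration('wrist');im=eyes.snapshot('wrist')
cv2.imwrite('pics/w1.png',im);import pickle;pickle.dump(cal,open('w1.pkl','wb'))"
```

```text
t 1.95 row [0.63, 0.16, -0.07] [-0.0025, 0.0001, 0.0047] pos [0.4608 0.2369 0.1993] F [ 0.74 -0.32  0.18] op 0.0454
```

View pics/w1.png

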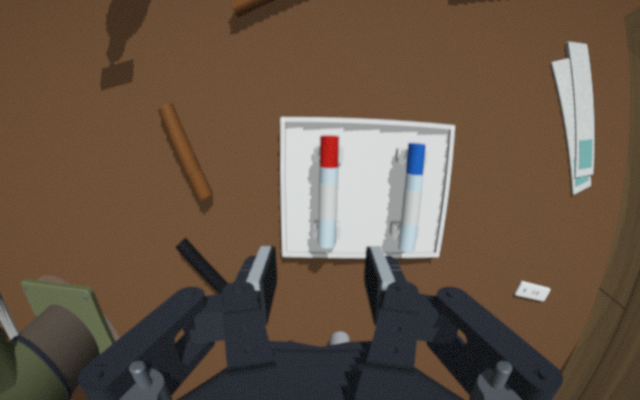

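```bash
cat >> h.py <<'E'
def fray(cal,uv,z):
    K=np.array(cal["K"]);T=np.array(cal["camera_from_world"])
    x=(np.array(uv,float)-[K[0,2],K[1,2]])/K[0,0]; th=np.hypot(*x)
    d=np.array([x[0]/th*np.sin(th),-x[1]/th*np.sin(th),-np.cos(th)])
    o=-T[:3,:3].T@T[:3,3];d=T[:3,:3].T@d
    return o+d*(z-o[2])/d[2]
E
python3 -c "
from h import *
import pickle
im=cv2.imread('pics/w1.png');cv2.imwrite('pics/w1c.png',cv2.resize(im[110:265,270:460],None,fx=4,fy=3.8,interpolation=cv2.INTER_CUBIC))"
```

```text
(no output)
```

View pics/w1c.png

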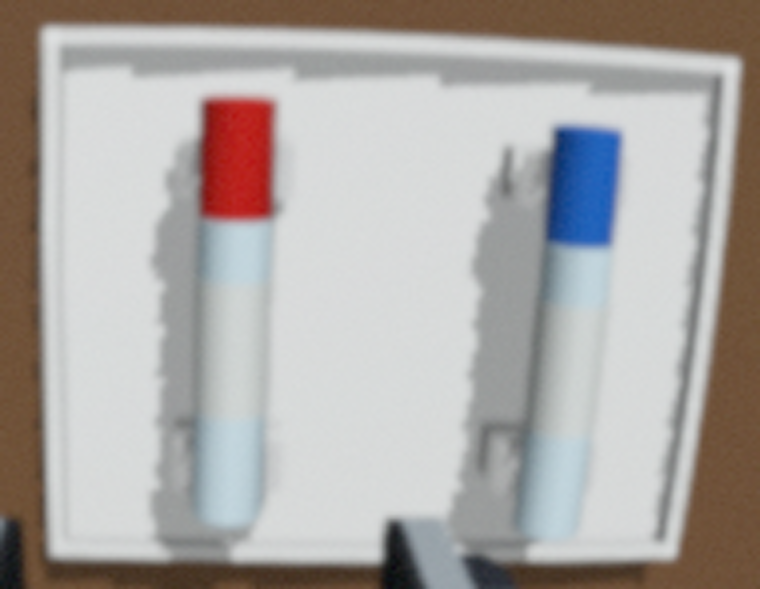

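```bash
python3 -c "
from h import *
import pickle
cal=pickle.load(open('w1.pkl','rb'));T=cal['camera_from_world'];print('cam',-T[:3,:3].T@T[:3,3])
for z in (.032,.041):
  a=fray(cal,(329.75,136.05),z);b=fray(cal,(327.25,248.7),z);print(a.round(4),b.round(4),((a+b)/2).round(4),np.linalg.norm(a-b).round(4),np.arctan2(*(b-a)[[1,0]]).round(4))
goto([.4675,.2355,.09],-.066)
"
```

```text
cam [0.46417686 0.31036694 0.32047089]
[0.4716 0.2877 0.032 ] [0.4634 0.1741 0.032 ] [0.4675 0.2309 0.032 ] 0.1138 -1.6428
[0.4713 0.2884 0.041 ] [0.4634 0.1784 0.041 ] [0.4674 0.2334 0.041 ] 0.1103 -1.6428
t 2.0 row [0.72, -0.1, 10.92] [-0.0008, 0.0008, 0.0059] pos [0.4603 0.2349 0.1992] F [ 0.2  -0.27  0.34] op 0.0454
```

Call:
step_arm:
  plan:
    - [0.7,0,5,0,0,0.009]
    - [0.7,0,10,0,0,0.009]
    - [0.7,0,11,0,0,0.009]
    - [0.7,0,11,0,0,0.009]

```text
t: 2.4
eef_pos: [0.4653, 0.2326, 0.0877]
eef_rot: [0.001, 0.999, -0.035, -0.003]
contact_force: [-0.4, 0.0, -0.1]
opening: 0.0453
```

```bash
python3 -c "
from h import *
goto([.4675,.2345,.036],-.07)
"
```

```text
t 2.4 row [0.24, -0.21, 5.17] [0.0022, 0.0062, -0.0004] pos [0.4653 0.2326 0.0877] F [-0.41  0.02 -0.09] op 0.0453
```

Call:
step_arm:
  plan:
    - [0.24,-0.2,2,0.002,0.006,0]
    - [0.24,-0.2,4,0.002,0.006,0]
    - [0.24,-0.2,5.1,0.002,0.006,0]
    - [0.24,-0.2,5.1,0.002,0.006,0]
    - [0.24,-0.2,5.1,0.002,0.006,0]

```text
t: 2.9
eef_pos: [0.4685, 0.2345, 0.038]
eef_rot: [-0.0, 0.999, -0.035, 0.001]
contact_force: [0.3, 0.5, 0.6]
opening: 0.0453
```

```bash
python3 -c "
from h import *
goto([.4675,.2345,.0355],-.07)
from station import eyes
cv2.imwrite('pics/w2.png',eyes.snapshot('wrist'))
"
```

```text
t 2.9 row [-0.1, 0.01, 0.25] [-0.0007, -0.0016, -0.0008] pos [0.4685 0.2345 0.038 ] F [0.33 0.5  0.55] op 0.0453
```

View pics/w2.png

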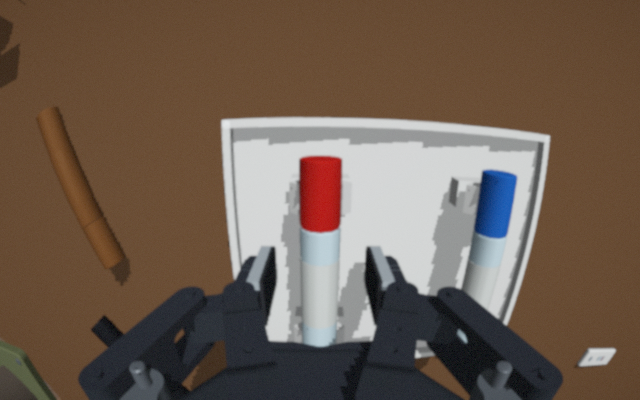

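The tube (320,250) lies centred between the fingers (265 and 375), red cap at (320,190) away from the pads. Closing.

Call:
step_arm:
  plan:
    - [-0.08,0,0.2,0,0,0]
    - [-0.08,0,0.2,0,0,0]
    - [-0.08,0,0.2,0,0,0]
    - [-0.08,0,0.2,0,0,0]
    - [-0.08,0,0.2,0,0,0]
  claw: -1
  squeeze: 25

```text
t: 3.45
eef_pos: [0.4681, 0.235, 0.0369]
eef_rot: [-0.001, 0.999, -0.035, 0.002]
contact_force: [-0.9, 0.1, 7.0]
opening: 0.0173
```

Call:
step_arm:
  plan:
    - [0,0,0,0,0,0]
    - [0,0,0,0,0,0]

```text
t: 3.65
eef_pos: [0.4682, 0.2351, 0.037]
eef_rot: [-0.001, 0.999, -0.035, 0.002]
contact_force: [-1.1, -0.5, 3.1]
opening: 0.0167
```

Call:
step_arm:
  plan:
    - [0,0,-1,0,0,0]
    - [0,0,-4,0,0,0]
    - [0,0,-9,0,0,0]
    - [0,0,-12,0,0,0]
    - [0,0,-12,0,0,0]

```text
t: 4.15
eef_pos: [0.471, 0.2362, 0.1622]
eef_rot: [-0.003, 0.999, -0.035, 0.006]
contact_force: [0.8, 0.5, -0.2]
opening: 0.017
```

```bash
python3 -c "
from h import *
y=-1.3395
L=np.array([-.067,0]);c,s=np.cos(y),np.sin(y)
g=np.array([.5085,-.2012])+[c*L[0],s*L[0]];print(g)
goto([.54,.0,.17],-.07+.1)
goto([*g,.15],y+np.pi/2)
from station import eyes
cv2.imwrite('pics/w3.png',eyes.snapshot('wrist'))
"
```

```text
[ 0.49314095 -0.13598421]
t 4.15 row [8.56, 23.07, -0.82] [-0.0056, -0.013, -0.1004] pos [0.471  0.2362 0.1622] F [ 0.78  0.53 -0.23] op 0.017
t 4.15 row [4.81, 36.98, 1.05] [-0.0043, -0.0135, -0.3017] pos [0.471  0.2362 0.1622] F [ 0.78  0.53 -0.23] op 0.017
```

View pics/w3.png

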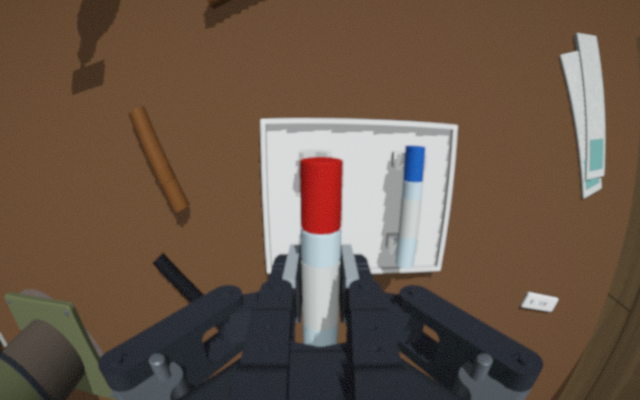

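Call:
step_arm:
  plan:
    - [4.8,37,0,-0.004,-0.013,-0.3]
    - [4.8,37,0,-0.004,-0.013,-0.3]
    - [4.8,37,0,-0.004,-0.013,-0.3]
    - [4.8,37,0,-0.004,-0.013,-0.3]
    - [4.8,37,0,-0.004,-0.013,-0.3]

```text
t: 4.7
eef_pos: [0.4816, -0.0058, 0.1567]
eef_rot: [0.0, 0.993, 0.115, -0.003]
contact_force: [1.3, 0.2, -0.7]
opening: 0.017
```

```bash
python3 -c "
from h import *
goto([.4931,-.136,.15],-1.3395+np.pi/2)
"
```

```text
t 4.7 row [-1.85, 12.94, 0.67] [-0.0006, 0.0066, -0.001] pos [ 0.4816 -0.0058  0.1567] F [ 1.32  0.23 -0.7 ] op 0.017
```

Call:
step_arm:
  plan:
    - [-1.8,12.9,0.7,0,0.006,0]
    - [-1.8,12.9,0.7,0,0.006,0]
    - [-1.8,12.9,0.7,0,0.006,0]
    - [-1.8,12.9,0.7,0,0.006,0]
    - [-1.8,12.9,0.7,0,0.006,0]

```text
t: 5.2
eef_pos: [0.4921, -0.1358, 0.1482]
eef_rot: [-0.001, 0.994, 0.114, -0.002]
contact_force: [-0.8, 0.2, -1.0]
opening: 0.0171
```

```bash
python3 -c "
from h import *
goto([.4931,-.136,.1],-1.3395+np.pi/2)
from station import eyes
for n in ('top','scene','wrist'): cv2.imwrite(f'pics/{n}4.png',eyes.snapshot(n))
t=cv2.imread('pics/top4.png');s=cv2.imread('pics/scene4.png')
cv2.imwrite('pics/c5.png',np.vstack([cv2.resize(t[170:270,360:540],(720,400)),]))
cv2.imwrite('pics/c6.png',cv2.resize(s[130:230,120:280],(800,500)))
"
```

```text
t 5.2 row [0.11, 0.06, 4.82] [-0.003, 0.0036, -0.0034] pos [ 0.4921 -0.1358  0.1482] F [-0.83  0.21 -1.02] op 0.0171
```

View pics/c5.png

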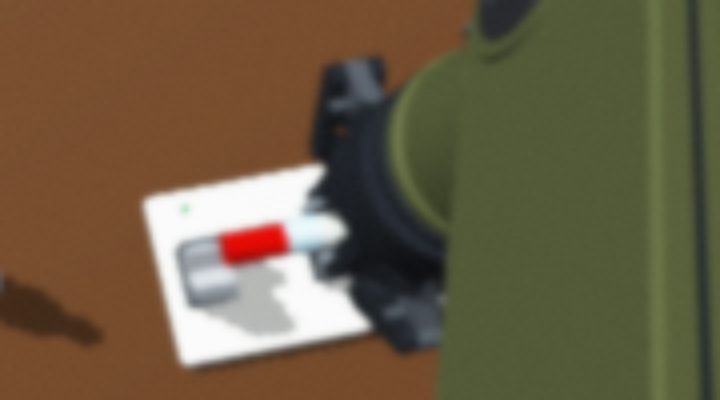

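View pics/c6.png

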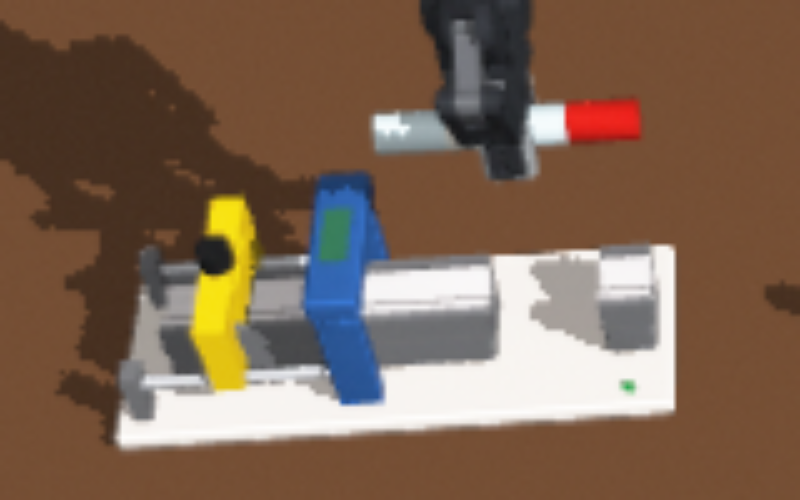

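View pics/wrist4.png

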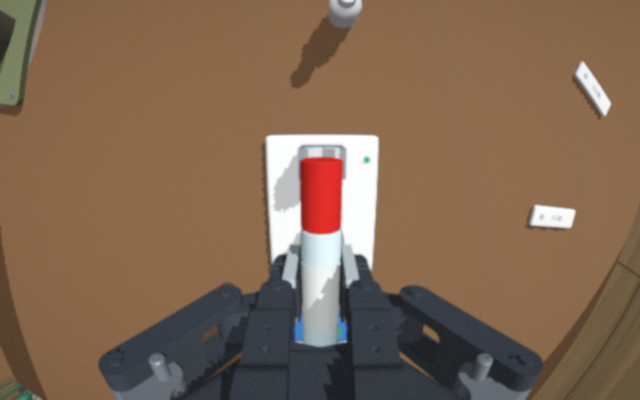

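```bash
python3 -c "
from h import *
im=cv2.imread('pics/wrist4.png');cv2.imwrite('pics/w4c.png',cv2.resize(im[125:245,255:395],None,fx=5,fy=5,interpolation=cv2.INTER_CUBIC))"
```

```text
(no output)
```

View pics/w4c.png

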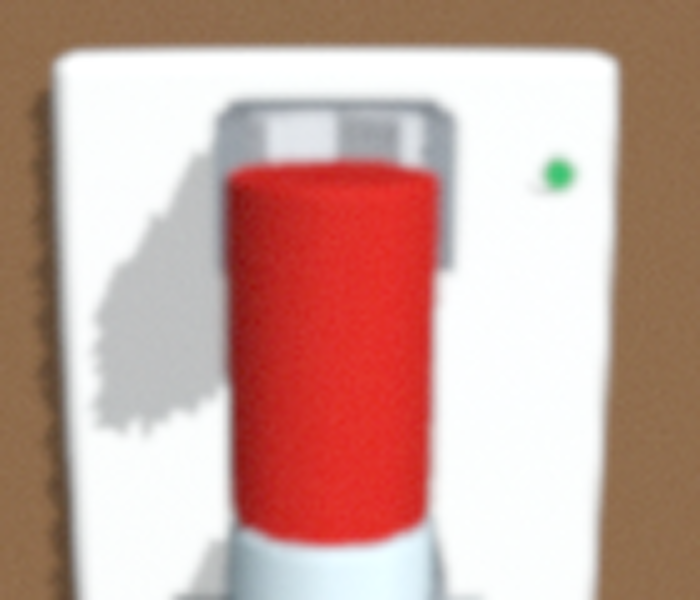

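```bash
python3 -c "
from h import *
from station import eyes,env
cal=eyes.calibration('wrist');T=cal['camera_from_world'];print(-T[:3,:3].T@T[:3,3],env.sense()['eef_pos'])
f=lambda u,v,z:fray(cal,(255+(u+.5)/5-.5,125+(v+.5)/5-.5),z)
y=-1.3395;ex=np.array([np.cos(y),np.sin(y)]);ey=np.array([-ex[1],ex[0]]);o=np.array([.5085,-.2012])
def rd(n,p): print(n,p.round(4),'reader x,y mm',(((p[:2]-o)@ex)*1e3).round(1),(((p[:2]-o)@ey)*1e3).round(1))
rd('plateL',(f(55,300,.01)+0*f(55,58,.01)))
rd('L',f(55,58,.01));rd('R',f(618,58,.01));rd('L2',f(70,400,.01));rd('R2',f(604,400,.01))
rd('blockmid',f(336.5,103,.045))
zt=env.sense()['eef_pos'][2]-.003
rd('cap',f(333,180,zt));rd('cap2',f(332,500,zt))
rd('tcp',env.sense()['eef_pos'])
"
```

```text
[ 0.47485029 -0.06246189  0.27019972] [ 0.49260816 -0.13416224  0.14901242]
plateL [ 0.442  -0.1338  0.01  ] reader x,y mm -80.8 -49.3
L [ 0.4338 -0.0924  0.01  ] reader x,y mm -123.0 -47.8
R [ 0.5263 -0.0704  0.01  ] reader x,y mm -123.3 47.3
L2 [ 0.448  -0.1512  0.01  ] reader x,y mm -62.5 -47.4
R2 [ 0.5403 -0.1292  0.01  ] reader x,y mm -62.8 47.4
blockmid [ 0.481  -0.0858  0.045 ] reader x,y mm -118.6 -0.3
cap [ 0.4794 -0.0815  0.146 ] reader x,y mm -123.2 -0.9
cap2 [ 0.4857 -0.1084  0.146 ] reader x,y mm -95.6 -0.9
tcp [ 0.4926 -0.1342  0.149 ] reader x,y mm -68.9 -0.1
```

```bash
cat >> h.py <<'E'
ry=-1.3395
def rd(x,y=0):
    ex=np.array([np.cos(ry),np.sin(ry)]);ey=np.array([-ex[1],ex[0]])
    return np.array([.5085,-.2012])+ex*x/1e3+ey*y/1e3
def rpos(verbose=1):
    from station import env
    s=env.sense();ex=np.array([np.cos(ry),np.sin(ry)]);ey=np.array([-ex[1],ex[0]]);d=s["eef_pos"][:2]-[.5085,-.2012]
    f=s["contact_force"][:2]
    print("reader",(d@ex*1e3).round(2),(d@ey*1e3).round(2),"z",(s["eef_pos"][2]*1e3).round(2),"Fx",(f@ex).round(2),"Fy",(f@ey).round(2),"Fz",s["contact_force"][2].round(2),"t",round(s["t"],2))
E
python3 -c "
from h import *
rpos();goto([*rd(-67.5,.4),.07],ry+np.pi/2)"
```

```text
reader -68.9 -0.1 z 149.01 Fx 0.04 Fy 0.14 Fz -0.35 t 5.35
t 5.35 row [0.07, 0.16, 7.9] [-0.0021, 0.0023, 0.0001] pos [ 0.4926 -0.1342  0.149 ] F [ 0.14 -0.01 -0.35] op 0.0173
```

Call:
step_arm:
  plan:
    - [0.1,0.15,3,-0.002,0.002,0]
    - [0.1,0.15,6,-0.002,0.002,0]
    - [0.1,0.15,7.9,-0.002,0.002,0]
    - [0.1,0.15,7.9,-0.002,0.002,0]
    - [0.1,0.15,7.9,-0.002,0.002,0]

```text
t: 5.85
eef_pos: [0.4936, -0.1342, 0.0701]
eef_rot: [-0.0, 0.993, 0.116, -0.001]
contact_force: [0.4, 1.0, -0.0]
opening: 0.017
```

```bash
python3 -c "
from h import *
rpos();goto([*rd(-67.5,.4),.055],ry+np.pi/2)"
```

```text
reader -68.67 0.88 z 70.1 Fx -0.92 Fy 0.61 Fz -0.0 t 5.85
t 5.85 row [-0.05, 0.12, 1.51] [-0.0007, 0.001, 0.0019] pos [ 0.4936 -0.1342  0.0701] F [ 0.38  1.04 -0.  ] op 0.017
```

Call:
step_arm:
  plan:
    - [-0.03,0.12,0.5,0,0,0]
    - [-0.03,0.12,1,0,0,0]
    - [-0.03,0.12,1.4,0,0,0]
    - [-0.03,0.12,1.5,0,0,0]
    - [-0.03,0.12,1.5,0,0,0]

```text
t: 6.35
eef_pos: [0.4935, -0.1354, 0.055]
eef_rot: [-0.0, 0.993, 0.116, -0.001]
contact_force: [-1.3, -0.6, 0.3]
opening: 0.017
```

Call:
step_arm:
  plan:
    - [0,0,0.1,0,0,0]
    - [0,0,0.1,0,0,0]

```text
t: 6.55
eef_pos: [0.4935, -0.1355, 0.054]
eef_rot: [-0.0, 0.993, 0.116, -0.001]
contact_force: [0.8, -0.0, -0.3]
opening: 0.0168
```

```bash
python3 -c "
from h import *
rpos();goto([*rd(-67.5,.4),.053],ry+np.pi/2)
from station import eyes
for n in ('scene',): s=eyes.snapshot(n)
cv2.imwrite('pics/c7.png',cv2.resize(s[130:230,120:280],(800,500)))"
```

```text
reader -67.38 0.43 z 54.01 Fx 0.22 Fy 0.8 Fz -0.27 t 6.55
t 6.55 row [-0.0, -0.01, 0.1] [-0.0007, 0.0012, 0.0016] pos [ 0.4935 -0.1355  0.054 ] F [ 0.83 -0.03 -0.27] op 0.0168
```

View pics/c7.png

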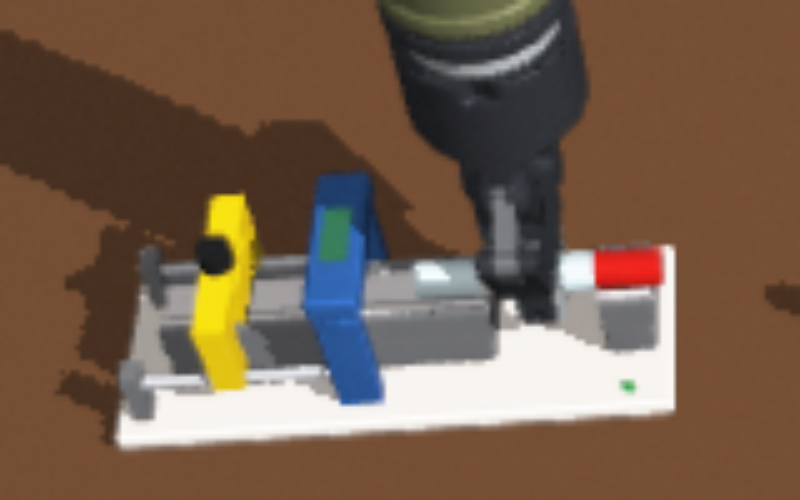

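Call:
step_arm:
  plan:
    - [0,0,0.1,0,0,0]
    - [0,0,0.1,0,0,0]

```text
t: 6.8
eef_pos: [0.4934, -0.1356, 0.0531]
eef_rot: [-0.0, 0.993, 0.116, -0.001]
contact_force: [-0.9, -0.7, 0.7]
opening: 0.0171
```

Call:
step_arm:
  plan:
    - [0,0,0.05,0,0,0]
    - [0,0,0.05,0,0,0]

```text
t: 7.0
eef_pos: [0.4934, -0.1356, 0.053]
eef_rot: [-0.0, 0.993, 0.116, -0.001]
contact_force: [-0.8, 0.1, 4.4]
opening: 0.0173
```

Call:
step_arm:
  plan:
    - [0,0,0,0,0,0]
    - [0,0,0,0,0,0]
    - [0,0,0,0,0,0]
    - [0,0,0,0,0,0]
  claw: -0.06

```text
t: 7.4
eef_pos: [0.4934, -0.1356, 0.0529]
eef_rot: [-0.0, 0.993, 0.116, -0.001]
contact_force: [-0.7, -0.6, -0.5]
opening: 0.0403
```

Call:
step_arm:
  plan:
    - [0,0,-2,0,0,0]
    - [0,0,-5,0,0,0]
    - [0,0,-7,0,0,0]
    - [0,0,-7,0,0,0]

```text
t: 7.8
eef_pos: [0.4956, -0.1363, 0.1255]
eef_rot: [0.001, 0.993, 0.116, 0.002]
contact_force: [0.9, -0.4, -0.0]
opening: 0.0401
```

```bash
python3 -c "
from h import *
rpos();goto([*rd(-150,0),.11],ry+np.pi/2)
from station import eyes
s=eyes.snapshot('scene');w=eyes.snapshot('wrist')
cv2.imwrite('pics/c8.png',cv2.resize(s[130:230,120:280],(800,500)));cv2.imwrite('pics/w8.png',w)"
```

```text
reader -66.09 2.33 z 125.5 Fx 0.63 Fy 0.77 Fz -0.01 t 7.8
t 7.8 row [-0.22, -8.4, 1.53] [0.0028, -0.0039, 0.0018] pos [ 0.4956 -0.1363  0.1255] F [ 0.89 -0.43 -0.01] op 0.0401
```

View pics/c8.png

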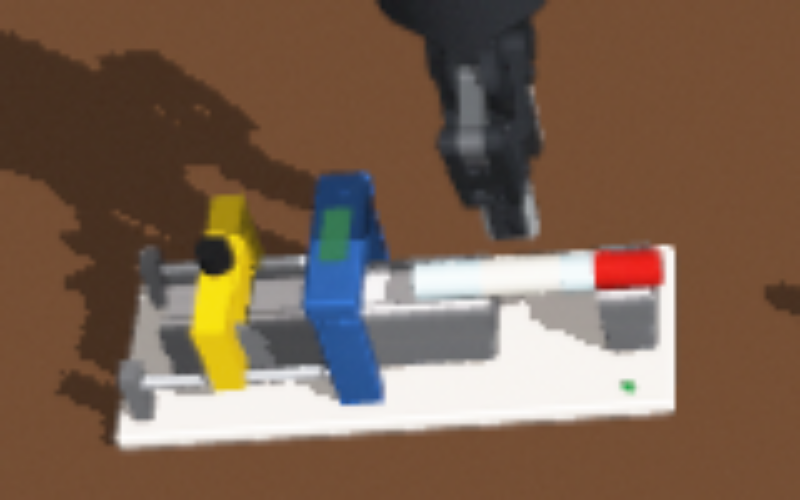

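View pics/w8.png

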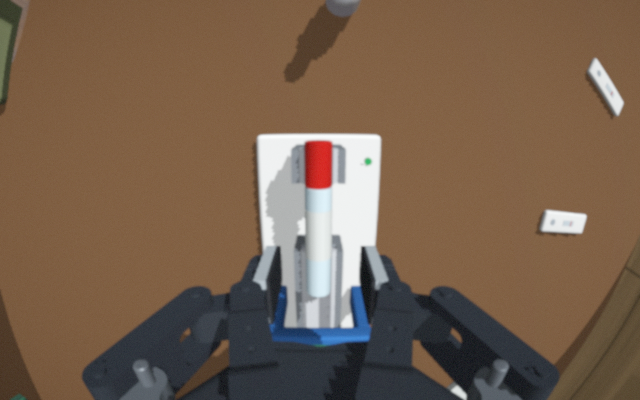

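Call:
step_arm:
  plan:
    - [-0.2,-4.2,1.5,0.003,-0.004,0]
    - [-0.2,-8.4,1.5,0.003,-0.004,0]
    - [-0.2,-8.4,1.5,0.003,-0.004,0]
    - [-0.2,-8.4,1.5,0.003,-0.004,0]
    - [-0.2,-8.4,1.5,0.003,-0.004,0]
  claw: -1
  squeeze: 25

```text
t: 8.4
eef_pos: [0.4726, -0.0549, 0.1076]
eef_rot: [-0.001, 0.993, 0.116, -0.002]
contact_force: [-0.0, 0.0, -1.0]
opening: 0.0001
```

```bash
python3 -c "
from h import *
from station import eyes
rpos();goto([*rd(-150,0),.072],ry+np.pi/2)
cs=eyes.calibration('scene');ct=eyes.calibration('top')
def ray(cal,uv,z):
    K=np.array(cal['K']);T=np.array(cal['camera_from_world']);d=np.linalg.inv(K)@[*uv,1];d=T[:3,:3].T@(d*[1,-1,-1]);o=-T[:3,:3].T@T[:3,3];return o+d*(z-o[2])/d[2]
ex=np.array([np.cos(ry),np.sin(ry)])
for cal,pts,off,sc in ((cs,[(205,85),(188,248)],(135,155),6),(ct,[(563,66),(600,272)],(385,190),5.5)):
  for p in pts:
    w=ray(cal,crop([p],off,sc)[0],.0675);d=w[:2]-[.5085,-.2012];print(d@ex*1e3,d@[-ex[1],ex[0]]*1e3)
"
```

```text
reader -150.67 -1.38 z 107.57 Fx -0.03 Fy -0.03 Fz -1.0 t 8.4
t 8.4 row [0.15, 0.08, 3.56] [-0.0028, 0.0047, 0.0019] pos [ 0.4726 -0.0549  0.1076] F [-0.03  0.02 -1.  ] op 0.0001
63.077925549575184 -41.7623486854908
60.78757200421268 37.69393061408563
63.551154969729005 39.50951589845416
55.04147139204322 -40.79448643939792
```

Call:
step_arm:
  plan:
    - [0.15,0.1,2,-0.003,0.005,0]
    - [0.15,0.1,3.5,-0.003,0.005,0]
    - [0.15,0.1,3.5,-0.003,0.005,0]
    - [0.15,0.1,3.5,-0.003,0.005,0]

```text
t: 8.8
eef_pos: [0.4744, -0.0563, 0.0724]
eef_rot: [0.0, 0.993, 0.116, -0.0]
contact_force: [0.0, 0.5, 1.4]
opening: 0.0
```

```bash
python3 -c "
from h import *
rpos();goto([*rd(-140,0),.0715],ry+np.pi/2)
from station import eyes
s=eyes.snapshot('scene');w=eyes.snapshot('wrist')
cv2.imwrite('pics/c9.png',cv2.resize(s[130:230,140:300],(800,500),interpolation=2));cv2.imwrite('pics/w9.png',w[100:300,200:440].repeat(3,0).repeat(3,1))"
```

```text
reader -148.88 -0.01 z 72.39 Fx -0.48 Fy 0.14 Fz 1.36 t 8.8
t 8.8 row [0.0, 0.89, 0.09] [0.0001, 0.0002, 0.0006] pos [ 0.4744 -0.0563  0.0724] F [0.03 0.5  1.36] op 0.0
```

View pics/c9.png

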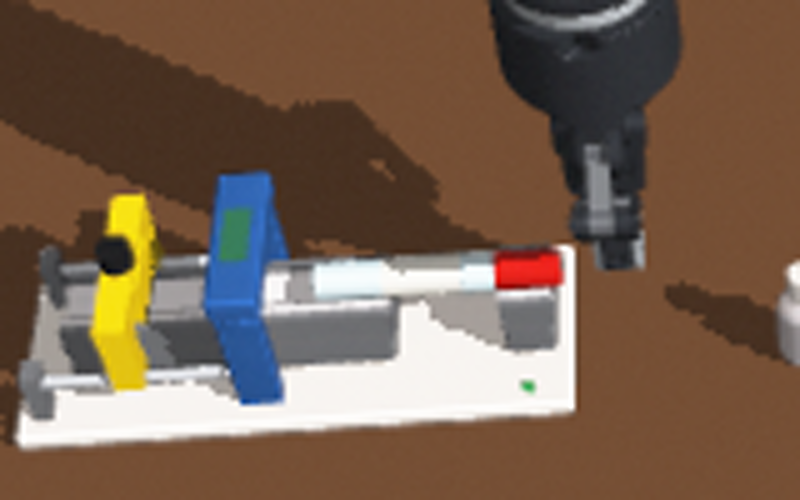

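View pics/w9.png

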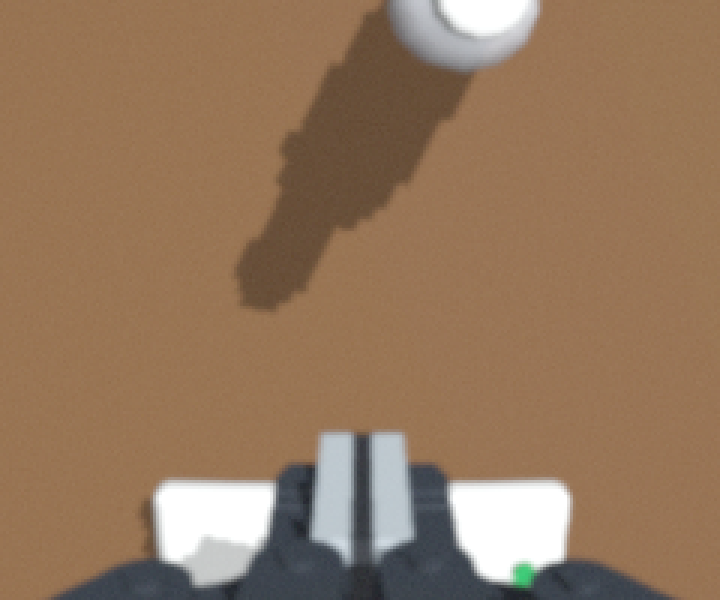

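```bash
python3 -c "
from h import *
from station import eyes
cs=eyes.calibration('scene')
for z in (.04,.045,.05,.055):
  for dx in (-11,11):
    for dy in (8,):
      p=proj(cs,[*rd(-149+dx,dy),z])[0];print(z,dx,((p-[140,130])*5+2).round(0))
"
```

```text
0.04 -11 [646. 286.]
0.04 11 [598. 289.]
0.045 -11 [645. 279.]
0.045 11 [597. 282.]
0.05 -11 [645. 272.]
0.05 11 [595. 275.]
0.055 -11 [644. 264.]
0.055 11 [594. 268.]
```

Call:
step_arm:
  plan:
    - [0,0.3,0.1,0,0,0]
    - [0,0.6,0.12,0,0,0]
    - [0,0.9,0.12,0,0,0]
    - [0,1.2,0.12,0,0,0]
    - [0,1.5,0.12,0,0,0]

```text
t: 9.4
eef_pos: [0.4785, -0.071, 0.072]
eef_rot: [0.0, 0.993, 0.116, 0.001]
contact_force: [0.2, 0.3, 0.6]
opening: -0.0
```

```bash
python3 -c "
from h import *
rpos();goto([*rd(-115,0),.0712],ry+np.pi/2)"
```

```text
reader -133.61 0.61 z 72.03 Fx -0.29 Fy 0.27 Fz 0.55 t 9.4
t 9.4 row [-0.06, 1.86, 0.08] [0.001, -0.0017, 0.001] pos [ 0.4785 -0.071   0.072 ] F [0.2  0.35 0.55] op -0.0
```

Call:
step_arm:
  plan:
    - [-0.05,0.3,0.08,0,0,0]
    - [-0.05,0.7,0.08,0,0,0]
    - [-0.05,1.1,0.08,0,0,0]
    - [-0.05,1.5,0.08,0,0,0]
    - [-0.05,1.9,0.08,0,0,0]

```text
t: 9.9
eef_pos: [0.4824, -0.09, 0.0712]
eef_rot: [0.0, 0.993, 0.116, 0.001]
contact_force: [-0.3, 0.9, 0.2]
opening: -0.0001
```

```bash
python3 -c "
from h import *
rpos();goto([*rd(-95,0),.0715],ry+np.pi/2)
from station import eyes
s=eyes.snapshot('scene')
cv2.imwrite('pics/c10.png',cv2.resize(s[130:230,140:300],(800,500),interpolation=2))"
```

```text
reader -114.25 0.09 z 71.2 Fx -0.9 Fy -0.11 Fz 0.2 t 9.9
t 9.9 row [-0.01, 1.93, -0.03] [0.0009, -0.0015, 0.001] pos [ 0.4824 -0.09    0.0712] F [-0.31  0.85  0.2 ] op -0.0001
```

View pics/c10.png

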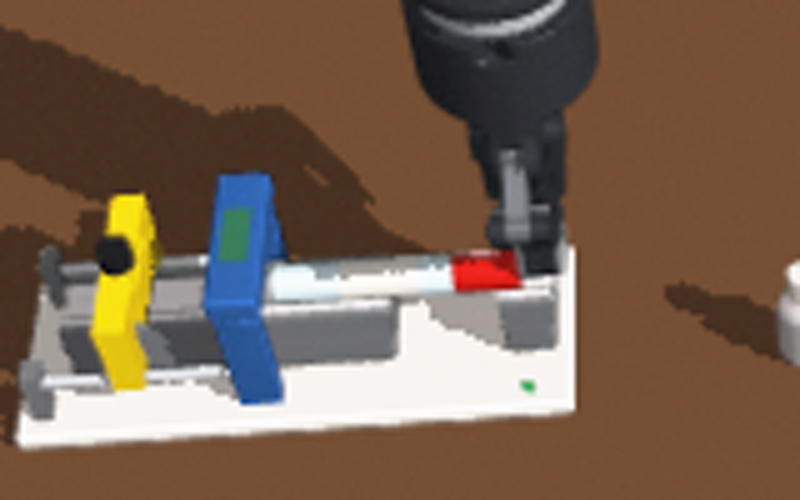

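Call:
step_arm:
  plan:
    - [0,0.4,-0.02,0,0,0]
    - [0,0.8,-0.02,0,0,0]
    - [0,1.2,-0.02,0,0,0]
    - [0,1.6,-0.02,0,0,0]
    - [0,2.0,-0.02,0,0,0]

```text
t: 10.45
eef_pos: [0.4875, -0.1103, 0.0715]
eef_rot: [0.001, 0.993, 0.116, 0.001]
contact_force: [0.1, 0.3, 0.1]
opening: 0.0004
```

Call:
step_arm:
  plan:
    - [0,0.3,0,0,0,0]
    - [0,0.6,0,0,0,0]
    - [0,0.9,0,0,0,0]
    - [0,1.2,0,0,0,0]
    - [0,1.5,0,0,0,0]

```text
t: 10.95
eef_pos: [0.491, -0.1251, 0.0715]
eef_rot: [0.001, 0.993, 0.116, 0.001]
contact_force: [-0.1, -0.3, -0.2]
opening: 0.0002
```

```bash
python3 -c "
from h import *
rpos();goto([*rd(-70,0),.0715],ry+np.pi/2)
from station import eyes
s=eyes.snapshot('scene')
cv2.imwrite('pics/c11.png',cv2.resize(s[130:230,140:300],(800,500),interpolation=2))"
```

```text
reader -78.09 0.4 z 71.49 Fx 0.29 Fy -0.19 Fz -0.21 t 10.95
t 10.95 row [-0.04, 0.81, 0.0] [0.0015, -0.002, 0.001] pos [ 0.491  -0.1251  0.0715] F [-0.12 -0.32 -0.21] op 0.0002
```

View pics/c11.png

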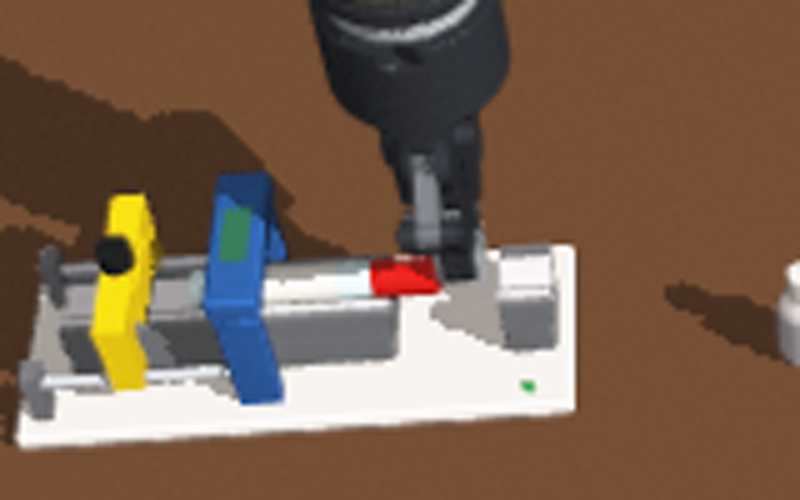

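Call:
step_arm:
  plan:
    - [-0.03,0.2,0,0,0,0]
    - [-0.03,0.4,0,0,0,0]
    - [-0.03,0.6,0,0,0,0]
    - [-0.03,0.8,0,0,0,0]

```text
t: 11.4
eef_pos: [0.4928, -0.1335, 0.0716]
eef_rot: [0.001, 0.993, 0.116, 0.001]
contact_force: [-1.1, 0.5, 0.1]
opening: 0.0
```

Call:
step_arm:
  plan:
    - [0,0.1,0,0,0,0]
    - [0,0.2,0,0,0,0]
    - [0,0.2,0,0,0,0]

```text
t: 11.7
eef_pos: [0.4933, -0.1356, 0.0716]
eef_rot: [0.001, 0.993, 0.116, 0.001]
contact_force: [-0.4, 0.6, 0.5]
opening: 0.0001
```

Call:
step_arm:
  plan:
    - [0,0.1,0,0,0,0]
    - [0,0.1,0,0,0,0]

```text
t: 11.9
eef_pos: [0.4936, -0.1366, 0.0716]
eef_rot: [0.001, 0.993, 0.116, 0.001]
contact_force: [-0.0, 0.0, -0.3]
opening: -0.0002
```

```bash
python3 -c "
from h import *
rpos()
from station import eyes
s=eyes.snapshot('scene')
cv2.imwrite('pics/c12.png',cv2.resize(s[155:225,135:235],(800,560),interpolation=2))"
```

```text
reader -66.25 0.27 z 71.56 Fx -0.05 Fy -0.03 Fz -0.26 t 11.9
```

View pics/c12.png

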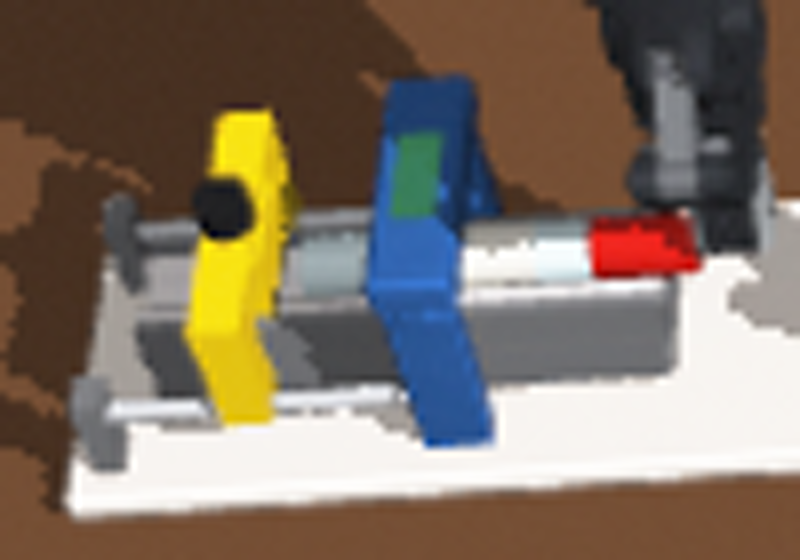

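Call:
step_arm:
  plan:
    - [0,0.05,0,0,0,0]
    - [0,0.1,0,0,0,0]

```text
t: 12.15
eef_pos: [0.4938, -0.1375, 0.0716]
eef_rot: [0.001, 0.993, 0.116, 0.001]
contact_force: [1.1, 0.4, 0.7]
opening: 0.0001
```

Call:
step_arm:
  plan:
    - [0,0.05,0,0,0,0]
    - [0,0.05,0,0,0,0]

```text
t: 12.35
eef_pos: [0.4939, -0.1381, 0.0716]
eef_rot: [0.001, 0.993, 0.116, 0.001]
contact_force: [0.5, 0.4, 0.1]
opening: -0.0001
```

Call:
step_arm:
  plan:
    - [0,0.05,0,0,0,0]
    - [0,0.05,0,0,0,0]

```text
t: 12.55
eef_pos: [0.4941, -0.1387, 0.0716]
eef_rot: [0.001, 0.993, 0.116, 0.001]
contact_force: [-0.1, -0.2, 0.4]
opening: 0.0
```

```bash
python3 -c "
from h import *
rpos()"
```

```text
reader -64.19 0.3 z 71.59 Fx 0.13 Fy -0.17 Fz 0.36 t 12.55
```

Call:
step_arm:
  plan:
    - [0,0.05,0,0,0,0]
    - [0,0.05,0,0,0,0]

```text
t: 12.75
eef_pos: [0.4942, -0.1392, 0.0716]
eef_rot: [0.001, 0.993, 0.116, 0.001]
contact_force: [-0.2, -0.1, 0.3]
opening: -0.0001
```

Call:
step_arm:
  plan:
    - [0,0.05,0,0,0,0]
    - [0,0.05,0,0,0,0]

```text
t: 12.95
eef_pos: [0.4943, -0.1398, 0.0716]
eef_rot: [0.001, 0.993, 0.116, 0.001]
contact_force: [1.0, 0.1, -0.6]
opening: -0.0001
```

```bash
python3 -c "
from h import *
rpos()
from station import eyes
s=eyes.snapshot('scene')
cv2.imwrite('pics/c13.png',cv2.resize(s[155:225,135:235],(800,560),interpolation=2))"
```

```text
reader -63.03 0.27 z 71.56 Fx 0.09 Fy 1.0 Fz -0.6 t 12.95
```

View pics/c13.png

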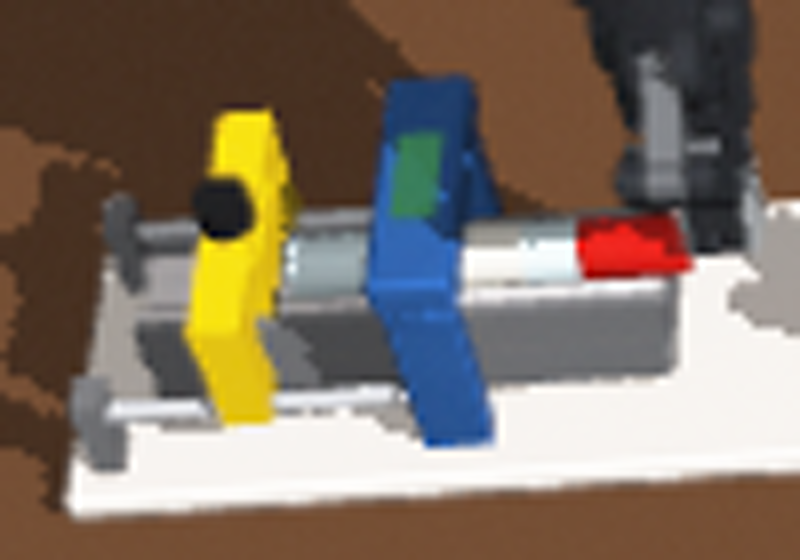

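Foot is now at (290,270), nearly at the yellow face (~280,270); the stop is unmoved. Continuing in half millimetres.

Call:
step_arm:
  plan:
    - [0,0.05,0,0,0,0]
    - [0,0.05,0,0,0,0]

```text
t: 13.2
eef_pos: [0.4945, -0.1403, 0.0716]
eef_rot: [0.001, 0.993, 0.116, 0.001]
contact_force: [0.7, 0.4, 1.1]
opening: -0.0001
```

Call:
step_arm:
  plan:
    - [0,0.05,0,0,0,0]
    - [0,0.05,0,0,0,0]

```text
t: 13.4
eef_pos: [0.4946, -0.1409, 0.0716]
eef_rot: [0.001, 0.993, 0.116, 0.001]
contact_force: [0.8, -0.0, -0.2]
opening: -0.0003
```

Call:
step_arm:
  plan:
    - [0,0.05,0,0,0,0]
    - [0,0.05,0,0,0,0]

```text
t: 13.6
eef_pos: [0.4947, -0.1414, 0.0716]
eef_rot: [0.001, 0.993, 0.116, 0.001]
contact_force: [0.7, 0.3, 0.1]
opening: -0.0002
```

Call:
step_arm:
  plan:
    - [0,0.04,0,0,0,0]
    - [0,0.04,0,0,0,0]

```text
t: 13.8
eef_pos: [0.4948, -0.1419, 0.0716]
eef_rot: [0.001, 0.993, 0.116, 0.001]
contact_force: [-0.7, -0.1, -0.3]
opening: -0.0001
```

Call:
step_arm:
  plan:
    - [0,0.04,0,0,0,0]
    - [0,0.04,0,0,0,0]

```text
t: 14.0
eef_pos: [0.4949, -0.1423, 0.0716]
eef_rot: [0.001, 0.993, 0.116, 0.001]
contact_force: [0.4, 0.1, -0.4]
opening: 0.0002
```

```bash
python3 -c "
from h import *
rpos()
from station import eyes
s=eyes.snapshot('scene')
cv2.imwrite('pics/c14.png',cv2.resize(s[155:225,135:235],(800,560),interpolation=2))"
```

```text
reader -60.44 0.3 z 71.57 Fx 0.02 Fy 0.44 Fz -0.43 t 14.0
```

View pics/c14.png

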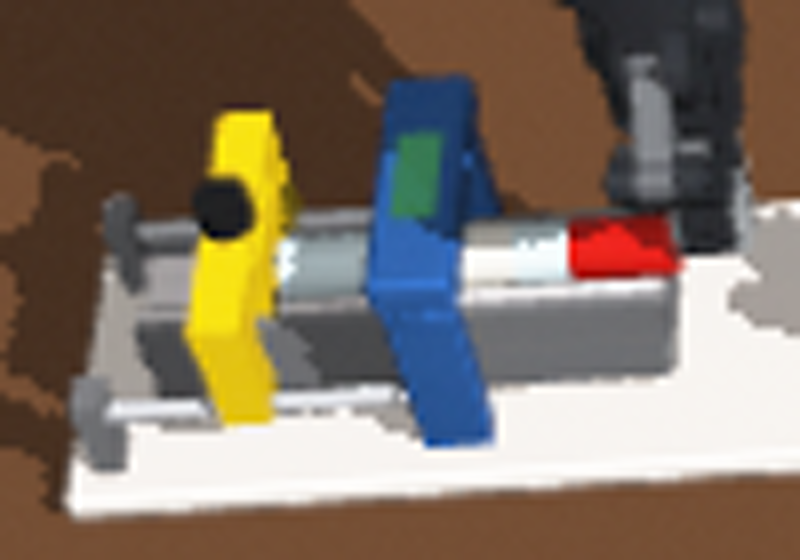

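Call:
step_arm:
  plan:
    - [0,0.04,0,0,0,0]
    - [0,0.04,0,0,0,0]

```text
t: 14.25
eef_pos: [0.4951, -0.1427, 0.0716]
eef_rot: [0.001, 0.993, 0.116, 0.001]
contact_force: [-0.2, -0.1, 0.5]
opening: -0.0004
```

Call:
step_arm:
  plan:
    - [0,0.03,0,0,0,0]
    - [0,0.03,0,0,0,0]

```text
t: 14.45
eef_pos: [0.4952, -0.1431, 0.0716]
eef_rot: [0.001, 0.993, 0.116, 0.001]
contact_force: [-0.1, 0.2, 0.2]
opening: 0.0002
```

Call:
step_arm:
  plan:
    - [0,0.03,0,0,0,0]
    - [0,0.03,0,0,0,0]

```text
t: 14.65
eef_pos: [0.4952, -0.1434, 0.0716]
eef_rot: [0.001, 0.993, 0.116, 0.001]
contact_force: [-1.7, 1.1, -0.3]
opening: 0.0
```

Call:
step_arm:
  plan:
    - [0,0.03,0,0,0,0]
    - [0,0.03,0,0,0,0]

```text
t: 14.85
eef_pos: [0.4952, -0.1436, 0.0716]
eef_rot: [0.001, 0.993, 0.116, 0.001]
contact_force: [-0.0, 1.3, 1.1]
opening: -0.0001
```

Call:
step_arm:
  plan:
    - [0,0.02,0,0,0,0]
    - [0,0.02,0,0,0,0]

```text
t: 15.05
eef_pos: [0.4953, -0.1436, 0.0716]
eef_rot: [0.001, 0.993, 0.116, 0.001]
contact_force: [0.1, 1.8, 1.0]
opening: -0.0
```

Call:
step_arm:
  plan:
    - [0,0.02,0,0,0,0]
    - [0,0.02,0,0,0,0]

```text
t: 15.25
eef_pos: [0.4952, -0.1436, 0.0716]
eef_rot: [0.001, 0.993, 0.116, 0.001]
contact_force: [-0.5, 2.4, 0.6]
opening: 0.0001
```

Call:
step_arm:
  plan:
    - [0,0.03,0,0,0,0]
    - [0,0.03,0,0,0,0]

```text
t: 15.45
eef_pos: [0.4952, -0.1436, 0.0716]
eef_rot: [0.001, 0.993, 0.116, 0.001]
contact_force: [0.3, 1.9, 0.7]
opening: 0.0001
```

```bash
python3 -c "
from h import *
rpos()
from station import eyes
s=eyes.snapshot('scene');rpos()
cv2.imwrite('pics/c15.png',cv2.resize(s[155:225,135:235],(800,560),interpolation=2))"
```

```text
reader -59.08 0.28 z 71.56 Fx -1.74 Fy 0.74 Fz 0.69 t 15.45
reader -59.07 0.25 z 71.57 Fx -2.35 Fy 1.31 Fz 0.87 t 15.5
```

View pics/c15.png

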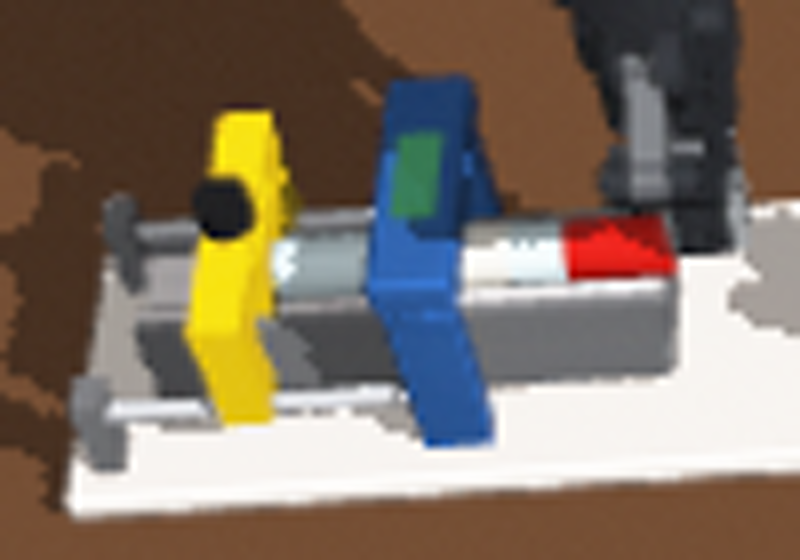

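Call:
step_arm:
  plan:
    - [0,0.04,0,0,0,0]
    - [0,0.05,0,0,0,0]

```text
t: 15.7
eef_pos: [0.4952, -0.1437, 0.0716]
eef_rot: [0.0, 0.993, 0.115, 0.001]
contact_force: [0.5, 5.4, 1.9]
opening: 0.0002
```

```bash
python3 -c "
from h import *
rpos()"
```

```text
reader -59.01 0.24 z 71.55 Fx -5.15 Fy 1.76 Fz 1.94 t 15.7
```

Call:
step_arm:
  plan:
    - [0,0.04,0,0,0,0]
    - [0,0.04,0,0,0,0]
    - [0,0.04,0,0,0,0]

```text
t: 16.0
eef_pos: [0.4952, -0.1437, 0.0716]
eef_rot: [-0.0, 0.993, 0.115, 0.001]
contact_force: [0.5, 5.5, 1.6]
opening: 0.0001
```

Call:
step_arm:
  plan:
    - [0,0.04,0,0,0,0]
    - [0,0.04,0,0,0,0]
    - [0,0.04,0,0,0,0]
    - [0,0.04,0,0,0,0]

```text
t: 16.4
eef_pos: [0.4952, -0.1438, 0.0716]
eef_rot: [-0.001, 0.993, 0.115, 0.001]
contact_force: [0.8, 5.9, 2.6]
opening: 0.0002
```

```bash
python3 -c "
from h import *
rpos()"
```

```text
reader -58.97 0.21 z 71.56 Fx -5.6 Fy 2.16 Fz 2.56 t 16.4
```

Call:
step_arm:
  plan:
    - [0,-0.05,0,0,0,0]
    - [0,-0.15,0,0,0,0]
    - [0,-0.4,0,0,0,0]
    - [0,-0.8,0,0,0,0]
    - [0,-1.2,0,0,0,0]

```text
t: 16.9
eef_pos: [0.4924, -0.132, 0.0715]
eef_rot: [-0.0, 0.993, 0.115, 0.001]
contact_force: [0.3, -0.4, 0.5]
opening: -0.0005
```

Call:
step_arm:
  plan:
    - [0,-0.2,-2,0,0,0]
    - [0,-0.2,-5,0,0,0]
    - [0,-3,-9,0,0,0]
    - [0,-6,-12,0,0,0]
    - [0,-6,-12,0,0,0]

```text
t: 17.4
eef_pos: [0.4796, -0.0716, 0.1955]
eef_rot: [0.0, 0.993, 0.116, 0.004]
contact_force: [0.8, -0.1, -0.5]
opening: -0.0001
```

```bash
python3 -c "
from h import *
rpos()
from station import eyes
s=eyes.snapshot('scene');t=eyes.snapshot('top');w=eyes.snapshot('wrist');cv2.imwrite('pics/scene16.png',s);cv2.imwrite('pics/top16.png',t);cv2.imwrite('pics/w16.png',w)
cv2.imwrite('pics/c16.png',cv2.resize(s[155:225,135:235],(800,560),interpolation=2))"
```

```text
reader -132.76 1.57 z 195.49 Fx 0.25 Fy 0.81 Fz -0.48 t 17.4
```

View pics/c16.png

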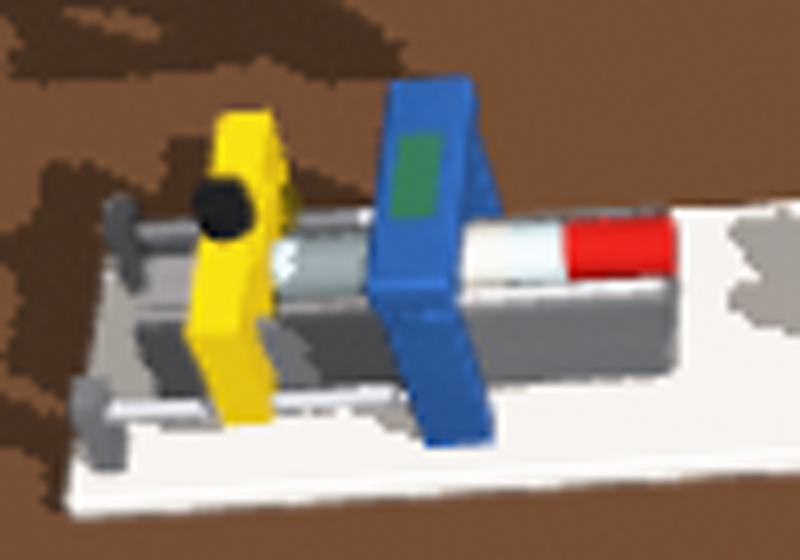

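View pics/scene16.png

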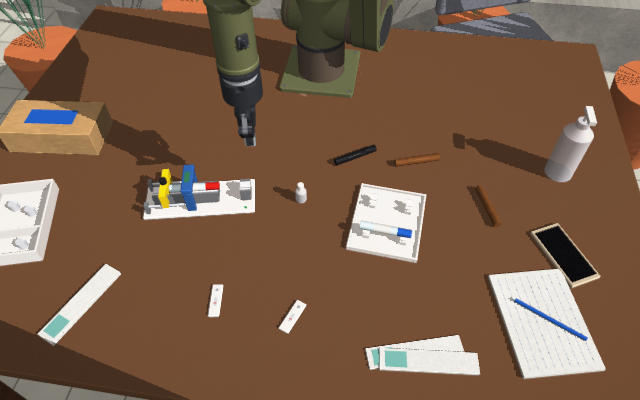

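View pics/top16.png

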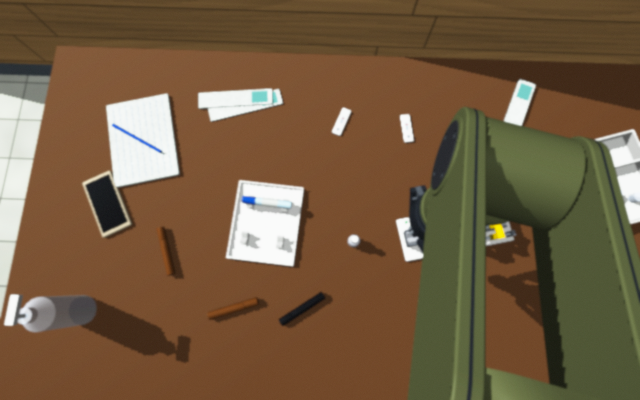

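```bash
python3 -c "
import cv2,numpy as np
def cen(f):
    im=cv2.imread(f)[155:225,135:190];h=cv2.cvtColor(im,cv2.COLOR_BGR2HSV);m=cv2.inRange(h,(22,150,100),(35,255,255))>0;k=(im.max(2)<45);y,x=np.nonzero(m);return x.mean().round(2),y.mean().round(2),m.sum(),x.min(),x.max()
for f in ('pics/scene0.png','pics/scene4.png','pics/scene16.png'):print(cen(f))
from station import env
env.sign_off()"
```

```text
(np.float64(29.7), np.float64(33.48), np.int64(320), np.int64(23), np.int64(36))
(np.float64(29.74), np.float64(33.3), np.int64(325), np.int64(23), np.int64(36))
(np.float64(29.58), np.float64(33.54), np.int64(312), np.int64(23), np.int64(36))
the job is handed in; nothing more can be done
```

The red-capped tube now lies in the reader's groove, under the arch, with its foot at the yellow end stop. I handed the job in at about 17.6 s of the 64 s allowed.

- **Laying in:** I took the tube from the tray and set it down in the groove at the loading point, foot towards the arch. The reader saw about 4 N as it seated, and the foot was about 15 mm short of the arch.
- **Pushing:** I pushed it by the cap end with shut fingers, in half-millimetre steps or finer near the end. Contact with the stop showed clearly at about 2 N. I then held it there for about 0.7 s at 5 to 5.6 N along the groove, so roughly half of what would move the stop. Then I backed straight off and lifted clear.
- **The tube:** After I backed off, its foot and cap end were at the same pixels as while it was pressed. No gap shows at the stop, but one pixel is about 2 mm in that view.
- **The stop:** Its yellow outline is within about 0.15 pixel (about 0.3 mm) of the first picture, close to the picture-to-picture noise. While pressing, the fingers advanced only about 0.1 mm.
- **Everything else:** By eye, the blue-capped tube, cassettes, dropper bottle and look-alikes are where they started. Nothing was touching the robot at hand-in.

In the last picture from above, the arm hid most of the reader, so the final check of the tube rests on the scene camera and the force readings. None of the checks I made failed or disagreed.

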